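Shut and lock the latch box over the clamp jaws

TASK

Swing the blue latch box's cover fully shut over the clamp jaws, and only then turn the black lock collar on the box's sloping nose clockwise, right round to its stop, so that its white pointer stands at the green locked mark. Leave the loose parts lying round the box where they are, and finish with the gripper clear.

Things in the scene. Friction and masses are not known exactly. Their poses are not given: they have to be found in the camera images.
- latch_box: Blue latch box on a dark base plate 290 x 160 x 12 mm. Origin: on the table, 5 mm on the +x side of the plate's centre. x runs from the sloping nose (-x end, robot side) to the cover's hinge (+x end), z up. The open box (outside x 3 to 133, y +-62 mm, top z 78 mm) holds steel jaws and a ceramic tab, top z 65 mm.
- nose_face (a point): Centre of the nose's flat sloping blue face, at x -65, z 66 mm of the box. The face, 104 mm up the slope x 110 mm, looks up and to the box's -x, 35 degrees from level; upper edge at x -22, z 96 mm, lower edge at x -108, z 36 mm. A green locked mark (upper side) and a red open mark (lower side) are painted on it. Axes as the box's.
- lock_collar: Black collar captive on the nose, turning about its own z, which stands square out of the face. Origin: centre of its underside, on the face. Flange 72 mm across, z 0 to 6 mm; round solid grip 56 mm across, z 6 to 34 mm; white pointer line. Stiff (0.4 Nm): needs a firm grip; stays put. Starts 2.1 to 2.6 rad short of its stop; turns clockwise seen from its top to it (pointer at the green mark).
- pointer (a point): Tip of the collar's white pointer: on the flange's top edge, 36 mm from the collar's axis, 6 mm above the face. It starts near the red mark at the lower side of the face.
- locked_mark (a point): Point at the green mark (upper side of the face, on the box's mid-plane), where the pointer's tip stands when the collar is home at its stop: 36 mm from the collar's axis, 6 mm above the face.
- cover (a joint): Angle of the blue cover, rad: 0 fully shut (level), growing as its nose-side edge swings up; it starts at 0.7 to 1.15. Stiff hinge: it stays at any angle and must be pushed all the way; about 3 N at its edge moves it.
- cover_hinge (a point): Middle of the cover's hinge line, which runs along the box's y; 80 mm above the table, at x 135 mm of the box.
- cover_edge (a point): Middle of the cover's free edge, on its upper (outer) face. The cover is a flat plate, 137 mm from hinge to edge, 130 mm wide along y, 6 mm thick, with a 13 mm lip under the free edge; its upper face is at z 86 mm when shut. A strip of black rubber 60 mm long lies on it near that edge.
- hitch_pin: Steel hitch pin lying loose, 95 mm long along its x, 16 mm thick with a 26 mm head. Bystander. Origin under its middle.
- lamp_bracket: Red L-shaped lamp bracket, 80 x 45 mm, 44 mm high at one end, loose. Bystander. Origin under its middle.
- grab_handle: Stainless grab handle lying flat, 170 mm long along its x, 54 mm wide, 22 mm high, loose. Bystander. Origin under its middle.
- brass_nut: Brass hexagon nut, 30 mm across flats, 16 mm high, loose. Bystander. Origin under its middle.

How it is judged:
On the way, in this order (a step that is already met when the one before it is completed fails the run):
1. the cover is shut (within 0.05 rad) while the collar's pointer is still more than 50 mm from the locked mark (value of joint cover below 0.05 rad and distance between pointer and locked_mark above 0.05 m), for 0.2 s.
2. the collar is turned home (pointer within 3.6 mm of the locked mark) with the cover shut (value of joint cover below 0.05 rad and distance between pointer and locked_mark below 0.0036 m), for 0.2 s.
At the end, for the whole second after the job is handed in: The cover is within 0.05 rad of shut, the collar's pointer tip is within 3.6 mm (0.1 rad) of the locked mark, and the hitch pin, lamp bracket, grab handle and brass nut each lie within 20 mm of where they started (all of step 2 and distance of each of hitch_pin, lamp_bracket, grab_handle, brass_nut from where it was at the start of the episode below 0.02 m); the robot touches nothing.
It fails at once if hitch pin moved by more than 20 mm (distance of hitch_pin from where it was at the start of the episode above 0.02 m).
It fails at once if lamp bracket moved by more than 20 mm (distance of lamp_bracket from where it was at the start of the episode above 0.02 m).
It fails at once if grab handle moved by more than 20 mm (distance of grab_handle from where it was at the start of the episode above 0.02 m).
It fails at once if brass nut moved by more than 20 mm (distance of brass_nut from where it was at the start of the episode above 0.02 m).
It also fails if it takes over 58 s, if anything falls off the work surface, if the arm or the gripper's body presses on something with over 40 N, if the wrist force passes 120 N, or if a joint passes its speed limit or range.

ROBOT

A 6-joint arm with a two-finger parallel gripper is mounted at the origin on the work surface. World frame = base frame: x ahead of the robot, y to its left, z up, the work surface at z = 0. Lengths are in m, angles in rad, forces in N, time in s.
With the tool pointing down it reaches from about 0.35 to 0.775 m from the base axis. Payload 5.5 kg.
Tool frame: the origin (TCP) lies midway between the tips of the shut fingers; the grasp point (between the pads) lies 19 mm behind it; z points along the fingers, y is the line along which they close (so a half turn about z gives the same grasp; the last joint's range is limited). The gripper opens to 85 mm and grips with 20 to 120 N. Pads are 22 mm wide; open, the fingers measure 114 mm over their backs; the gripper's body (76 mm by 85 mm) begins 54 mm behind the grasp point. The pads swing forward as they close: fully open they stand 13 mm farther back than shut.
Start: joints at [-1.305, 0.313, 0.046, 1.304, 0, 1.431], TCP at [0.227, -0.528, 0.231] pointing down, gripper open.
Joint ranges: [-2.76, 2.76], [-0.86, 1.69], [-1.03, 1.26], [-2.2, 2.34], [-1.47, 1.5], [-3.14, 3.14]. Speed limits (rad/s): [2.57, 2.57, 3.14, 3.14, 3.14, 3.14].

INTERFACE

Orientations are given as a unit quaternion [w, x, y, z].
In Python, from workcell import get_state, read_camera, camera_info, hand_in, recognise gives the robot as it stands.
- The arm moves only by the tool arm_command, never from a script. Its argument "moves" is one flat list of numbers, 7 for each row, row after row: the opening, from -1 (shut) to 1 (fully open), then the shift along the tool's x, y, z in mm, then the turn, a rotation vector about the tool's x, y, z in rad. A call has 1 to 8 rows; each row shifts and turns the commanded pose from where the row before left it, along the tool's axes as they then stand; what a row does not reach is not made up. A row lasts 1/8 s, in which the tool goes at most 62.5 mm and 10.7 degrees, less where a joint would pass 70% of its speed; a pose out of reach is approached as far as the arm can. A call with a gripper value outside its range is refused whole. The fingers move at their own pace and stop on an object; "newtons" is the grip in N (left out, the last holds). Time passes only in rows, so rows that do not move let the fingers close. It gives the time, the measured TCP pose, the force, the opening and the grip force at its end, in the units of the state.
- get_state(): the state, without advancing time (a new reading comes with each control period).
- read_camera(name): name is "scene" or "side" or "wrist"; returns (picture, depth): 480x640x3 uint8, blue, green, red; 480x640 float32, m along the optical axis (not along the pixel's ray), 0 where there is no reading.
- camera_info(name): a dict with "fovy" (degrees; the focal length in pixels is half the picture's height over the tangent of half this angle, whatever the lens; pixels are square), "cx", "cy" (the principal point, pixels), "eye" and "orientation" of the camera in the world; the wrist camera has in their place "tool_from_camera" (4x4, takes a point from camera to tool coordinates, whose origin is the TCP and whose axes are the flange's). Camera axes: x right, y down, z forward; pixel columns grow to the right and rows downward; lengths in m; the calibration is good to about 2 mm. A picture is of the moment at which its call begins: read the wrist's pose just before it. camera_info takes no time and is no camera call.
- hand_in(): hands the job in; it is judged then, once.
Trained networks look in the newest picture that a camera, given by its name, has taken for a name from the list of things; names that differ only in an ending like _2 or _b are one class to them, and where a whole thing is asked for, a point or a joint stands for the part that bears it (a point fixed in the world has none). Each returns a list of dicts, best first, with "confidence" (0 to 1); they miss things now and then, are a little off and sometimes report something else, mostly with a low value. They report only what shows in the picture. A call takes as long as a camera call.
- recognise(camera, label): "point" ([column, row] in pixels, amid what is visible of it).
The state is a dict: "clock": time; "joint_pos": joint angles; "qvel": joint speeds; "tau": joint torques, N m; "tcp_pos": TCP position; "orientation": TCP orientation; "wrist_force": force on the tool from outside, world axes, zero at the start; "ft_torque": the same for the moment, N m; "finger_gap": finger opening in m; "grip_force": force on a finger pad.
Only numpy, scipy, OpenCV 4.12 (cv2) and the standard library are available. Lean on these libraries where they do the work, as an engineer would, in place of code of your own. Each camera call takes 0.05 s, during which the arm holds its last target. There are 200 camera calls.

## Working session

There is one attempt and no reset: what is moved stays moved. The work goes in short steps, Python scripts to look and compute and a tool call to move; the robot and the scene stay as the last step left them, time stands still between calls to the robot, and variables do not carry over. Pictures are saved under pics/ and viewed, at most 10 in all, crops included, and the job is handed in when it is done.

Besides the shell and the picture viewer there is one more tool, called after ">>>" as name(argument=value, ...) on one line, values as JSON. arm_command: Moves the arm, as the interface text tells. Its arguments: {"type":"object","properties":{"moves":{"type":"array"},"newtons":{"type":"number"}},"required":["moves"]}

```bash
mkdir -p pics; ls; cat > h.py <<'E'
import numpy as np, cv2
from scipy.spatial.transform import Rotation as R
from workcell import *
def Rq(q): return R.from_quat([q[1],q[2],q[3],q[0]])
def cam(name):
    s=get_state(); im,d=read_camera(name); c=camera_info(name)
    f=240/np.tan(np.radians(c["fovy"])/2)
    v,u=np.mgrid[:480,:640]
    P=np.stack([(u-c["cx"])/f*d,(v-c["cy"])/f*d,d],-1)
    if name=="wrist":
        T=np.array(c["tool_from_camera"]); P=P@T[:3,:3].T+T[:3,3]
        P=Rq(s["orientation"]).apply(P.reshape(-1,3)).reshape(480,640,3)+s["tcp_pos"]
    else:
        o=np.array(c["orientation"]); M=o if o.shape==(3,3) else Rq(o).as_matrix()
        P=P@M.T+np.array(c["eye"])
    P[d==0]=np.nan
    return im,d,P
E
python3 - <<'E'
from h import *
print(get_state())
for n in("scene","side"):
    im,d,P=cam(n); cv2.imwrite(f"pics/{n}0.png",im); np.save(f"{n}0.npy",P)
    print(camera_info(n))
    for l in("latch_box","nose_face","lock_collar","pointer","locked_mark","cover_hinge","cover_edge","hitch_pin","lamp_bracket","grab_handle","brass_nut"):
        r=recognise(n,l)
        for q in r[:1]:
            u,v=map(int,np.round(q["point"])); print(n,l,round(q["confidence"],2),u,v,np.round(P[min(v,479),min(u,639)],3))
E
```

```text
pics
{'clock': 0.0, 'joint_pos': array([-1.30456348e+00,  3.13996475e-01,  4.49865672e-02,  1.30358407e+00,
       -4.86773148e-06,  1.43122687e+00]), 'qvel': array([-9.08545159e-04,  6.69343687e-05, -4.63539593e-04,  1.14863840e-03,
        1.70212617e-04, -2.76064297e-04]), 'tau': array([ 9.64690917e-04, -4.80630398e+01,  2.98531258e+01,  1.94424408e-02,
       -8.41482711e-05,  1.28632482e-05]), 'tcp_pos': array([ 0.22685766, -0.52781173,  0.2304142 ]), 'orientation': array([-8.96871005e-04,  9.79485689e-01,  2.01511731e-01, -5.93151785e-05]), 'wrist_force': array([-0.04491225,  0.15961328,  1.04299863]), 'ft_torque': array([-0.00493487, -0.02432618,  0.01936612]), 'grip_force': 0.0, 'finger_gap': 0.08559568557310904}
{'fovy': 52.09365426253443, 'cx': 323.3091186975279, 'cy': 241.87309277649567, 'eye': array([1.17353338, 0.47325794, 0.629019  ]), 'orientation': array([-0.21432602,  0.41669642,  0.78859876, -0.39817138])}
scene latch_box 0.65 317 266 [0.662 0.118 0.124]
scene nose_face 0.78 320 263 [0.658 0.121 0.129]
scene lock_collar 0.79 360 227 [0.491 0.1   0.097]
scene pointer
[... 289 characters left out ...]
]
{'fovy': 48.99432939884207, 'cx': 318.0502093944015, 'cy': 244.61943195897865, 'eye': array([0.33472793, 0.77977699, 0.51711998]), 'orientation': array([ 0.06555905, -0.13673221,  0.85784687, -0.49102451])}
side latch_box 0.6 306 273 [0.547 0.131 0.061]
side nose_face 0.68 310 273 [0.54  0.132 0.064]
side pointer 0.74 359 256 [0.47  0.107 0.095]
side locked_mark 0.77 307 274 [0.546 0.131 0.06 ]
side cover_hinge 0.85 307 272 [0.546 0.13  0.063]
side cover_edge 0.97 262 196 [0.622 0.119 0.176]
side hitch_pin 0.84 399 244 [ 0.434 -0.084  0.016]
side lamp_bracket 0.87 354 355 [0.443 0.226 0.005]
side grab_handle 0.52 325 226 [ 0.584 -0.098  0.02 ]
side brass_nut 0.9 218 322 [0.649 0.236 0.018]
```

View pics/scene0.png

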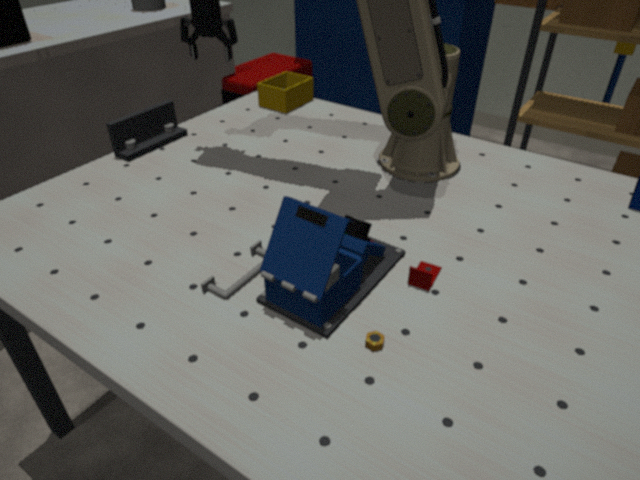

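View pics/side0.png

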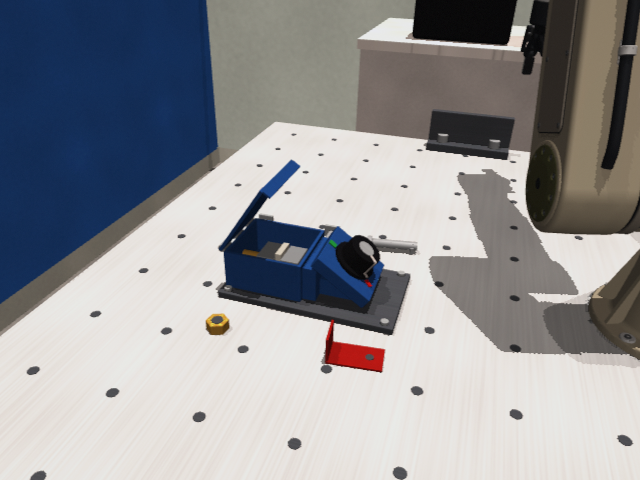

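The scene view shows the open cover (black strip at 310,215), with the collar hidden behind it at (357,228). The side view shows the box at (265,260), the collar at (358,257), the green mark at (333,243) and the red mark at (368,283). The nut is at (217,323), the bracket at (354,350), the pin at (395,244), and the handle behind the box.

```bash
python3 - <<'E'
from h import *
pl=[];bl=[]
for n in("scene","side"):
    im=cv2.imread(f"pics/{n}0.png").astype(int);P=np.load(f"{n}0.npy")
    b,g,r=im[...,0],im[...,1],im[...,2]
    near=(abs(P[...,0]-.56)<.22)&(abs(P[...,1]-.09)<.2)
    m=near&(abs(P[...,2]-.012)<.005)&(im.max(-1)<110)&(abs(b-r)<30)
    pl.append(P[m]); 
    m=near&(b>r+40)&(P[...,2]>.012); bl.append(P[m]); print(n,len(pl[-1]),len(bl[-1]))
a=np.vstack(pl)
rect=cv2.minAreaRect((a[:,:2]*1000).astype(np.float32)); print(rect); print(np.round(cv2.boxPoints(rect)))
# cover plane: scene blue
def ransac(p,it=400,t=.0015):
    rng=np.random.default_rng(0);best=None
    for _ in range(it):
        q=p[rng.choice(len(p),3)];nn=np.cross(q[1]-q[0],q[2]-q[0]);nn/=np.linalg.norm(nn)+1e-12
        i=abs((p-q[0])@nn)<t
        if best is None or i.sum()>best.sum():best=i
    c=p[best].mean(0);nn=np.linalg.svd(p[best]-c,full_matrices=False)[2][2]
    return c,nn*np.sign(nn[2]+1e-9),best
for k,p in enumerate(bl):
    for j in range(3):
        if len(p)<100:break
        c,nn,i=ransac(p);print(k,i.sum(),np.round(c,4),np.round(nn,3),"az",np.degrees(np.arctan2(nn[1],nn[0])).round(1),"tilt",np.degrees(np.arccos(nn[2])).round(1));q=p[i];print(np.round(q.min(0),3),np.round(q.max(0),3));p=p[~i]
E
```

```text
scene 2502 5522
side 4047 7581
((562.5720825195312, 73.34624481201172), (327.776123046875, 354.2890319824219), 0.0917915552854538)
[[ 398.  250.]
 [ 399. -104.]
 [ 727. -104.]
 [ 726.  251.]]
0 3851 [0.6524 0.0828 0.1399] [ 0.835 -0.011  0.55 ] az -0.7 tilt 56.7
[0.613 0.015 0.084] [0.689 0.145 0.199]
0 602 [0.657  0.0799 0.1365] [ 0.836 -0.011  0.549] az -0.7 tilt 56.7
[0.615 0.016 0.086] [0.691 0.144 0.199]
0 1069 [0.5963 0.1027 0.1054] [0.248 0.967 0.057] az 75.6 tilt 86.7
[0.464 0.016 0.017] [0.688 0.144 0.198]
1 2145 [0.6184 0.1405 0.0519] [-0.016 -1.     0.015] az -90.9 tilt 89.2
[0.553 0.137 0.012] [0.687 0.144 0.198]
1 809 [0.4922 0.0997 0.0715] [-0.563 -0.001  0.826] az -179.8 tilt 34.3
[0.443 0.025 0.037] [0.632 0.145 0.167]
1 846 [0.5107 0.1334 0.0561] [-0.058 -0.997  0.044] az -93.3 tilt 87.5
[0.446 0.128 0.012] [0.614 0.137 0.198]
```

```bash
cat >> h.py <<'E'
def plan(targets,op,start=None,dmax=50,amax=.17):
    """targets: list of (pos m, Rotation); prints rows per target"""
    s=get_state(); p=np.array(s["tcp_pos"]);r=Rq(s["orientation"]); rows=[]
    for tp,tr in targets:
        tp=np.array(tp); p0=p.copy(); r0=r; w=(r0.inv()*tr).as_rotvec()
        n=max(1,int(np.ceil(max(np.linalg.norm(tp-p0)*1000/dmax,np.linalg.norm(w)/amax))))
        for k in range(1,n+1):
            gp=p0+(tp-p0)*k/n; gr=r0*R.from_rotvec(w*k/n)
            d=np.round(r.inv().apply(gp-p)*1000); v=np.round((r.inv()*gr).as_rotvec(),2)
            rows.append([op,*map(int,d),*[float(x) for x in v]])
            p=p+r.apply(d/1000); r=r*R.from_rotvec(v)
    for i in range(0,len(rows),8): print(str([x for q in rows[i:i+8] for x in q]).replace("-0.0,","0,").replace("0.0,","0,"))
    return rows
def axes(x,z):
    z=np.array(z,float);z/=np.linalg.norm(z);x=np.array(x,float);x-=z*(x@z);x/=np.linalg.norm(x)
    return R.from_matrix(np.c_[x,np.cross(z,x),z])
E
python3 - <<'E'
from h import *
D=axes([1,-.012,0],[0,0,-1])
plan([([.45,-.25,.28],D),([.665,.08,.26],D)],-1)
E
```

```text
[-1, 39, -21, -6, 0, 0, 0.05, -1, 39, -23, -6, 0, 0, 0.05, -1, 37, -25, -6, 0, 0, 0.06, -1, 35, -27, -6, 0, 0, 0.05, -1, 34, -28, -6, 0, 0, 0.05, -1, 33, -31, -7, 0, 0, 0.05, -1, 31, -32, -6, 0, 0, 0.06, -1, 29, -33, -6, 0, 0, 0.05]
[-1, 26, -42, 3, 0, 0, 0, -1, 27, -41, 2, 0, 0, 0, -1, 26, -42, 3, 0, 0, 0, -1, 26, -42, 2, 0, 0, 0, -1, 27, -41, 3, 0, 0, 0, -1, 26, -42, 2, 0, 0, 0, -1, 26, -42, 3, 0, 0, 0, -1, 26, -41, 2, 0, 0, -0.0]
```

>>> arm_command(moves=[-1, 39, -21, -6, 0, 0, 0.05, -1, 39, -23, -6, 0, 0, 0.05, -1, 37, -25, -6, 0, 0, 0.06, -1, 35, -27, -6, 0, 0, 0.05, -1, 34, -28, -6, 0, 0, 0.05, -1, 33, -31, -7, 0, 0, 0.05, -1, 31, -32, -6, 0, 0, 0.06, -1, 29, -33, -6, 0, 0, 0.05], newtons=100)

```text
clock: 2.2
tcp_pos: [0.4507, -0.2492, 0.2807]
orientation: [0.0, 1.0, -0.008, 0.0]
wrist_force: [-0.4, 0.0, -0.6]
finger_gap: -0.0001
grip_force: 0.0
```

>>> arm_command(moves=[-1, 26, -42, 3, 0, 0, 0, -1, 27, -41, 2, 0, 0, 0, -1, 26, -42, 3, 0, 0, 0, -1, 26, -42, 2, 0, 0, 0, -1, 27, -41, 3, 0, 0, 0, -1, 26, -42, 2, 0, 0, 0, -1, 26, -42, 3, 0, 0, 0, -1, 26, -41, 2, 0, 0, 0])

```text
clock: 3.2
tcp_pos: [0.6652, 0.0774, 0.2601]
orientation: [-0.002, 1.0, -0.003, 0.0]
wrist_force: [0.9, -0.2, 0.2]
finger_gap: -0.0
grip_force: 0.0
```

>>> arm_command(moves=[-1, 0, -2, 40, 0, 0, 0, -1, 0, 0, 30, 0, 0, 0, -1, -10, 0, 12, 0, 0, 0, -1, -11, 0, 8, 0, 0, 0, -1, -12, 0, 8, 0, 0, 0, -1, -12, 0, 12, 0, 0, 0, -1, -9, 0, 12, 0, 0, 0, -1, -9, 0, 13, 0, 0, 0])

```text
clock: 4.2
tcp_pos: [0.602, 0.0776, 0.1254]
orientation: [-0.002, 1.0, -0.003, 0.001]
wrist_force: [2.1, 0.2, 1.1]
finger_gap: -0.0002
grip_force: 0.5
```

>>> arm_command(moves=[-1, -5, 0, 10, 0, 0, 0, -1, -3, 0, 10, 0, 0, 0, -1, -2, 0, 10, 0, 0, 0, -1, 0, 0, 6, 0, 0, 0, -1, 0, 0, 3, 0, 0, 0, -1, 0, 0, 0, 0, 0, 0])

```text
clock: 4.95
tcp_pos: [0.5918, 0.0778, 0.0863]
orientation: [-0.002, 1.0, -0.003, 0.0]
wrist_force: [0.2, -0.1, 0.0]
finger_gap: 0.0002
grip_force: 0.0
```

>>> arm_command(moves=[-1, 0, 0, 2, 0, 0, 0, -1, 0, 0, 2, 0, 0, 0, -1, 0, 0, 0, 0, 0, 0])

```text
clock: 5.32
tcp_pos: [0.5921, 0.0778, 0.0859]
orientation: [-0.002, 1.0, -0.003, 0.001]
wrist_force: [-7.1, -1.0, 21.0]
finger_gap: 0.0001
grip_force: 10.5
```

```bash
python3 - <<'E'
from h import *
im,d,P=cam("side");cv2.imwrite("pics/side1.png",im[150:390,150:470].repeat(2,0).repeat(2,1))
print(get_state()["tcp_pos"],get_state()["wrist_force"])
E
```

```text
[0.59209673 0.07779647 0.08588141] [-7.73243989  0.29389722 20.31753689]
```

View pics/side1.png

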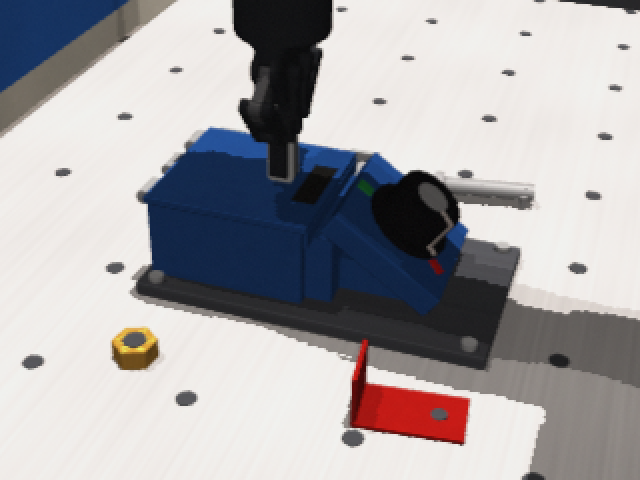

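The cover lies flat and shut. The white pointer is at crop (432,248), beside the red mark (435,268), and the green mark is at (365,187).

>>> arm_command(moves=[-1, 0, 0, -40, 0, 0, 0, -1, 0, 0, -50, 0, 0, 0, 0, 0, 0, -50, 0, 0, 0, 1, 0, 0, -10, 0, 0, 0])

```text
clock: 5.88
tcp_pos: [0.5938, 0.0772, 0.2366]
orientation: [-0.002, 1.0, -0.003, 0.004]
wrist_force: [-0.2, -0.1, -0.4]
finger_gap: 0.0355
grip_force: 0.0
```

```bash
python3 - <<'E'
from h import *
s=get_state();print(s["joint_pos"].round(3),s["tcp_pos"])
n=np.array([-.5736,.008,.8192]);c=np.array([.485,.080,.066])
# cover/face check
for cm in("scene","side"):
    im,d,P=cam(cm);im=im.astype(int)
    m=(im[...,0]>im[...,2]+40)&(abs(P[...,0]-.62)<.04)&(abs(P[...,1]-.08)<.05)&(P[...,2]<.12)&(P[...,2]>.07);q=P[m]
    A=np.c_[q[:,:2]-[.62,.08],np.ones(len(q))];print(cm,len(q),"cover slope,z",np.linalg.lstsq(A,q[:,2],rcond=None)[0].round(4))
    # collar top: points 30-40 mm above the face
    h=(P-c)@n; m=(h>.031)&(h<.038)&(np.linalg.norm(P-c,axis=-1)<.06);q=P[m]
    if len(q)>50:
        ex=np.cross([0,1,0],n);ey=np.array([0,1,0.])
        uv=np.c_[(q-c)@ex,(q-c)@ey]*1000
        print(cm,len(q),"top",cv2.minEnclosingCircle(uv.astype(np.float32)),uv.mean(0),np.median(h[m]))
D=axes([1,-.012,0],-n)
pre=c+n*.13
plan([([.5,.08,.27],R.from_quat(Rq(s["orientation"]).as_quat())),(pre,D)],1)
E
```

```text
[-0.007  0.352  0.114  1.325  0.004  3.14 ] [0.59379009 0.07724054 0.23664005]
scene 906 cover slope,z [0.0001 0.0015 0.087 ]
scene 94 top ((3.388737201690674, 2.3379123210906982), 28.576461791992188) [14.89663416  7.99047096] 0.03415142034028294
side 1467 cover slope,z [-0.0008 -0.0003  0.0862]
side 568 top ((0.18857993185520172, 2.011768102645874), 29.014673233032227) [0.47202919 3.96306091] 0.03470554857204784
[1, -46, -1, -18, 0, 0, 0, 1, -46, -1, -19, 0, 0, 0, 1, -23, 0, 24, 0, 0.15, 0, 1, -26, 0, 21, 0, 0.15, 0, 1, -28, 0, 17, -0.01, 0.16, 0, 1, -32, -1, 12, 0, 0.15, 0.0]
```

>>> arm_command(moves=[1, -46, -1, -18, 0, 0, 0, 1, -46, -1, -19, 0, 0, 0, 1, -23, 0, 24, 0, 0.15, 0, 1, -26, 0, 21, 0, 0.15, 0, 1, -28, 0, 17, 0, 0.16, 0, 1, -32, -1, 12, 0, 0.15, 0])

```text
clock: 6.72
tcp_pos: [0.4069, 0.0793, 0.1686]
orientation: [-0.002, 0.953, -0.002, 0.302]
wrist_force: [-0.5, 0.5, 0.3]
finger_gap: 0.0855
grip_force: 0.0
```

>>> arm_command(moves=[1, 0, 0, 0, 0, 0, -0.18, 1, 0, 0, 0, 0, 0, -0.18, 1, 0, 0, 0, 0, 0, -0.18, 1, 0, 0, 0, 0, 0, -0.18, 1, 0, 0, 0, 0, 0, -0.18, 1, 0, 0, 0, 0, 0, -0.18, 1, 0, 0, 0, 0, 0, -0.18, 1, 0, 0, 0, 0, 0, -0.18])

```text
clock: 7.72
tcp_pos: [0.4074, 0.0793, 0.1687]
orientation: [0.196, 0.717, 0.63, 0.225]
wrist_force: [-0.4, -0.1, -0.1]
finger_gap: 0.0855
grip_force: 0.0
```

>>> arm_command(moves=[1, 0, 0, 0, 0, 0, -0.18, 1, 0, 0, 0, 0, 0, -0.18, 1, 0, 0, 0, 0, 0, -0.18, 1, 0, 0, 0, 0, 0, -0.18, 1, 0, 0, 0, 0, 0, -0.18, 1, 0, 0, 0, 0, 0, -0.18, 1, 0, 0, 0, 0, 0, -0.18, 1, 0, 0, 0, 0, 0, -0.18])

```text
clock: 8.72
tcp_pos: [0.4073, 0.0792, 0.1686]
orientation: [0.296, 0.124, 0.946, 0.04]
wrist_force: [-0.1, 0.4, 0.1]
finger_gap: 0.0852
grip_force: 0.0
```

>>> arm_command(moves=[1, 0, 0, 0, 0, 0, -0.18, 1, 0, 0, 0, 0, 0, -0.18, 1, 0, 0, 0, 0, 0, -0.18, 1, 0, 0, 0, 0, 0, -0.18, 1, 0, 0, 0, 0, 0, -0.18, 1, 0, 0, 0, 0, 0, -0.18, 1, 0, 0, 0, 0, 0, -0.18, 1, 0, 0, 0, 0, 0, -0.18])

```text
clock: 9.72
tcp_pos: [0.4073, 0.0792, 0.1687]
orientation: [0.249, -0.531, 0.793, -0.165]
wrist_force: [-0.2, 0.4, 0.5]
finger_gap: 0.0854
grip_force: 0.0
```

```bash
python3 - <<'E'
from h import *
s=get_state();print(s["joint_pos"].round(3),s["tcp_pos"],s["orientation"])
n=np.array([-.5736,.008,.8192]);c=np.array([.485,.080,.066])
im,d,P=cam("wrist");cv2.imwrite("pics/w0.png",im);np.save("w0.npy",P)
h=(P-c)@n
ex=np.cross([0,1,0],n);ey=np.array([0,1,0.])
for lo,hi in((.029,.039),(.003,.009)):
    m=(h>lo)&(h<hi)&(np.linalg.norm(P-c,axis=-1)<.06)&(im.max(-1)<90);q=P[m]
    uv=np.c_[(q-c)@ex,(q-c)@ey]*1000
    if len(q): print(len(q),cv2.minEnclosingCircle(uv.astype(np.float32)),uv.mean(0),np.median(h[m]))
m=(im[...,0].astype(int)>im[...,2]+40)&(abs(h)<.01)&(np.linalg.norm(P-c,axis=-1)<.07);q=P[m];print(len(q))
if len(q)>20:
    nn=np.linalg.svd(q-q.mean(0),full_matrices=False)[2][2];print(q.mean(0),nn,(q.mean(0)-c)@n)
E
```

```text
[-0.006 -0.438 -1.002  0.401  0.006 -1.185] [0.40733452 0.07922901 0.16866384] [ 0.24870521 -0.53106646  0.79300482 -0.16509844]
4765 ((1.2630966901779175, -0.46997326612472534), 28.114957809448242) [ 1.62220875 -3.05869371] 0.03495463081652149
2260 ((-3.2652015686035156, -3.3672847747802734), 40.77362060546875) [ -5.93160692 -17.81691839] 0.006894412129282084
15130
[0.48429139 0.07210866 0.06675909] [ 0.57373356 -0.00280032 -0.81903722] 0.0009651771880983464
```

View pics/w0.png

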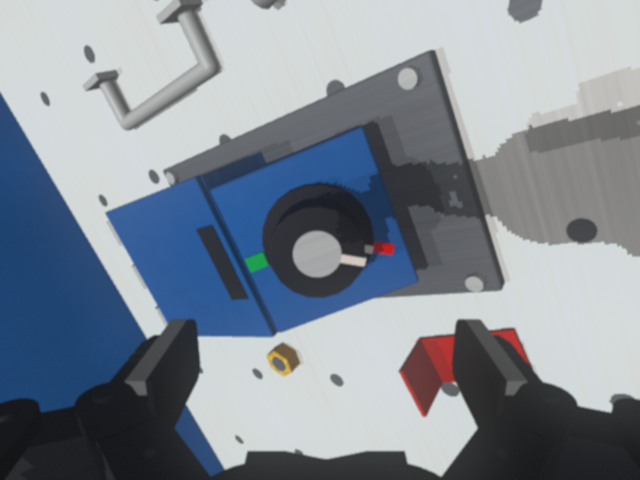

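The wrist view shows the collar cap at (317,253), the pointer from (340,260) to (370,250) beside the red mark (383,248), and the green mark at (257,262). The approach is clear.

```bash
python3 - <<'E'
from h import *
s=get_state()
n=np.array([-.5736,.005,.8192]);n/=np.linalg.norm(n);c=np.array([.485,.0808,.0672])
D=axes(Rq(s["orientation"]).apply([1,0,0]),-n)
plan([(c+n*.05,D),(c+n*.007,D)],1,dmax=25)
E
```

```text
[1, -1, -1, 19, 0, 0, 0, 1, -1, -1, 20, 0, 0, 0, 1, -1, -2, 19, 0.01, 0, 0, 1, -1, 0, 20, 0, 0.01, 0, 1, 0, 0, 21, 0, 0, 0, 1, 0, 0, 22, 0, 0, -0.0]
```

>>> arm_command(moves=[1, -1, -1, 19, 0, 0, 0, 1, -1, -1, 20, 0, 0, 0, 1, -1, -2, 19, 0.01, 0, 0, 1, -1, 0, 20, 0, 0.01, 0, 1, 0, 0, 21, 0, 0, 0, 1, 0, 0, 22, 0, 0, 0, 1, 0, 0, 0, 0, 0, 0])

```text
clock: 10.65
tcp_pos: [0.49, 0.0835, 0.0828]
orientation: [0.241, -0.527, 0.798, -0.167]
wrist_force: [-0.9, -0.2, -0.7]
finger_gap: 0.0852
grip_force: 0.0
```

>>> arm_command(moves=[-1, 0, 0, 0, 0, 0, 0, -1, 0, 0, 0, 0, 0, 0, -1, 0, 0, 0, 0, 0, 0, -1, 0, 0, 0, 0, 0, 0, -1, 0, 0, 0, 0, 0, 0, -1, 0, 0, 0, 0, 0, 0], newtons=90)

```text
clock: 11.4
tcp_pos: [0.4814, 0.0888, 0.079]
orientation: [0.236, -0.532, 0.798, -0.158]
wrist_force: [-50.2, 16.3, 4.3]
finger_gap: 0.0531
grip_force: 88.2
```

```bash
python3 - <<'E'
from h import *
s=get_state();print(s)
E
```

```text
{'clock': 11.4, 'joint_pos': array([ 0.02791542, -0.07480358, -1.02774793,  0.04201889, -0.01558468,
       -1.15186223]), 'qvel': array([ 0.00026941,  0.00043209,  0.00136798,  0.00241913, -0.00123764,
       -0.00075862]), 'tau': array([-11.62941366, -26.42938972,  25.11697054, -21.99580371,
        -4.98822391,  -0.71611019]), 'tcp_pos': array([0.48139978, 0.08879299, 0.07904695]), 'orientation': array([ 0.23629578, -0.53151635,  0.79800308, -0.15762537]), 'wrist_force': array([-50.24518731,  16.25387788,   4.27502107]), 'ft_torque': array([3.12059483, 8.34066122, 1.15446404]), 'grip_force': 88.1503164768219, 'finger_gap': 0.053140212328450655}
```

The grip came down short because joint 3 is at its range limit. I'll open the fingers, fit the arm's kinematics, and see which tilts are reachable.

>>> arm_command(moves=[1, 0, 0, 0, 0, 0, 0, 1, 0, 0, 0, 0, 0, 0, 1, 0, 0, 0, 0, 0, 0, 1, 0, 0, -12, 0, 0, 0, 1, 0, 0, -12, 0, 0, 0, 1, 0, 0, -12, 0, 0, 0])

```text
clock: 12.15
tcp_pos: [0.4702, 0.0837, 0.1152]
orientation: [0.243, -0.527, 0.797, -0.169]
wrist_force: [-0.7, 0.4, 0.2]
finger_gap: 0.0851
grip_force: 0.0
```

```bash
python3 - <<'E'
from h import *
from scipy.optimize import least_squares
s=get_state();print(s["joint_pos"].round(4),s["tcp_pos"].round(4),s["wrist_force"].round(1))
# data: joints(1..5), tcp
Dt=[([-1.30456,.3140,.04499,1.30358,0],[.22686,-.52781,.23041]),
([-.007,.352,.114,1.325,.004],[.59379,.07724,.23664]),
([-.006,-.438,-1.002,.401,.006],[.40733,.07923,.16866]),
([.0279154,-.0748036,-1.0277479,.0420189,-.0155847],[.48140,.08879,.07905]),
(list(s["joint_pos"][:5]),list(s["tcp_pos"]))]
def fk(q,k):
    h,r0,a,b,L,off,e=k
    p1=q[1]-q[2];p=p1+q[3]
    r=r0+a*np.sin(q[1])+b*np.cos(p1)+e*np.sin(p1)+L*np.cos(p)*np.cos(q[4])
    z=h+a*np.cos(q[1])-b*np.sin(p1)+e*np.cos(p1)-L*np.sin(p)*np.cos(q[4])
    t=off+L*np.sin(q[4])
    return np.array([r*np.cos(q[0])-t*np.sin(q[0]),r*np.sin(q[0])+t*np.cos(q[0]),z])
f=lambda k:np.concatenate([fk(q,k)-x for q,x in Dt]+[.003*(k-K0)])
K0=np.array([.25,0,.35,.33,.3,.08,0])
k=least_squares(f,K0).x;print(k.round(4),(f(k)*1000).round(1)[:15]);np.save("k.npy",k)
n0=np.radians(35);c=np.array([.485,.0808,.0672])
for hh in(.007,.012,.06):
  for t in(35,32,30,28,26,24,22,20,15):
    T=c+hh*np.array([-np.sin(n0),0,np.cos(n0)])
    p=np.radians(90-t)
    g=lambda q:np.r_[fk([q[0],q[1],q[2],p-q[1]+q[2],0],k)-T]
    r=least_squares(g,[0,0,-.8]);q=r.x;print(hh,t,q.round(3),(p-q[1]+q[2]).round(3),r.cost.round(6))
E
```

```text
[ 0.0255 -0.1829 -1.0116  0.1421 -0.0279 -1.1515] [0.4702 0.0837 0.1152] [-0.7  0.4  0.2]
[0.2067 0.0225 0.4969 0.3917 0.405  0.0807 0.0628] [ 0.9 -0.5  0.4 -0.8  0.9  0.3  0.2  1.5 -1.1  0.3 -0.9  0.7 -0.3 -2.2
 -0.2]
0.007 35 [ 0.    -0.073 -1.08 ] -0.048 0.0
0.007 32 [ 0.    -0.062 -1.027] 0.047 0.0
0.007 30 [ 0.    -0.052 -0.992] 0.107 0.0
0.007 28 [ 0.    -0.04  -0.957] 0.165 0.0
0.007 26 [ 0.    -0.026 -0.922] 0.221 0.0
0.007 24 [ 0.    -0.011 -0.887] 0.276 0.0
0.007 22 [ 0.     0.006 -0.852] 0.329 0.0
0.007 20 [ 0.     0.024 -0.817] 0.381 0.0
0.007 15 [ 0.     0.073 -0.73 ] 0.506 0.0
0.012 35 [ 0.    -0.089 -1.079] -0.03 0.0
0.012 32 [ 0.    -0.077 -1.026] 0.064 0.0
0.012 30 [ 0.    -0.067 -0.991] 0.123 0.0
0.012 28 [ 0.    -0.054 -0.956] 0.18 0.0
0.012 26 [ 0.    -0.04  -0.921] 0.236 0.0
0.012 24 [ 0.    -0.024 -0.886] 0.29 0.0
0.012 22 [ 0.    -0.007 -0.851] 0.342 0.0
0.012 20 [ 0.     0.012 -0.816] 0.394 0.0
0.012 15 [ 0.     0.062 -0.729] 0.518 0.0
0.06 35 [ 0.    -0.243 -1.054] 0.148 0.0
0.06 32 [ 0.    -0.22  -1.003] 0.229 0.0
0.06 30 [ 0.    -0.203 -0.969] 0.281 0.0
0.06 28 [ 0.    -0.185 -0.935] 0.331 0.0
0.06 26 [ 0.    -0.166 -0.902] 0.381 0.0
0.06 24 [ 0.    -0.145 -0.868] 0.429 0.0
0.06 22 [ 0.    -0.124 -0.835] 0.476 0.0
0.06 20 [ 0.    -0.102 -0.802] 0.522 0.0
0.06 15 [ 0.    -0.044 -0.719] 0.634 0.0
```

```bash
cat > g.py <<'E'
from h import *
from scipy.optimize import least_squares
k=np.load("k.npy")
def fk(q):
    h,r0,a,b,L,off,e=k;p1=q[1]-q[2];p=p1+q[3]
    d=np.array([np.cos(p)*np.cos(q[4]),np.sin(q[4]),-np.sin(p)*np.cos(q[4])])
    v=np.array([r0+a*np.sin(q[1])+b*np.cos(p1)+e*np.sin(p1),off,h+a*np.cos(q[1])-b*np.sin(p1)+e*np.cos(p1)])+L*d
    z=R.from_rotvec([0,0,q[0]]);return z.apply(v),z.apply(d)
def ik(T,zd):
    f=lambda q:np.r_[(fk(q)[0]-T),.3*(fk(q)[1]-zd)]
    r=least_squares(f,[0,-.05,-.95,.1,0]);return r.x,r.cost
n=np.array([-.5736,.006,.8192]);n/=np.linalg.norm(n);c=np.array([.485,.0808,.0672])
A=8
yv=np.cross(n,[0,0,1]);yv/=np.linalg.norm(yv); yv=yv if yv[1]>0 else -yv
# tool more vertical: z = -n rotated about yv
z0=R.from_rotvec(yv*np.radians(A)).apply(-n)
if z0[2]>-n[2]: z0=R.from_rotvec(-yv*np.radians(A)).apply(-n)
x0=np.cross(yv,z0); REF=R.from_matrix(np.c_[x0,yv,z0])
def pose(phi,h): # phi about +n (ccw from top)
    return c+n*h, R.from_rotvec(n*phi)*REF
E
python3 - <<'E'
from g import *
for phi in(.9,.6,.3,0,-.3,-.6,-.9):
    for h in(.05,.009):
        T,r=pose(phi,h);q,co=ik(T,r.as_matrix()[:,2]);print(phi,h,q.round(3),round(co,8))
print("n in tool",REF.inv().apply(n), "ref j6-ish x0",x0)
plan([pose(.85,.05),pose(.85,.009)],1,dmax=22)
E
```

```text
0.9 0.05 [ 0.176 -0.126 -0.944  0.254 -0.201] 0.0
0.9 0.009 [ 0.161 -0.015 -0.959  0.126 -0.194] 0.0
0.6 0.05 [ 0.126 -0.13  -0.926  0.292 -0.143] 0.0
0.6 0.009 [ 0.115 -0.02  -0.941  0.167 -0.138] 0.0
0.3 0.05 [ 0.069 -0.137 -0.919  0.316 -0.078] 0.0
0.3 0.009 [ 0.063 -0.028 -0.934  0.191 -0.075] 0.0
0 0.05 [ 0.008 -0.148 -0.923  0.325 -0.009] 0.0
0 0.009 [ 0.007 -0.037 -0.938  0.199 -0.008] 0.0
-0.3 0.05 [-0.053 -0.161 -0.937  0.319  0.061] 0.0
-0.3 0.009 [-0.05  -0.048 -0.953  0.191  0.059] 0.0
-0.6 0.05 [-0.113 -0.177 -0.962  0.299  0.127] 0.0
-0.6 0.009 [-0.104 -0.06  -0.978  0.166  0.123] 0.0
-0.9 0.05 [-0.167 -0.194 -0.995  0.266  0.186] 0.0
-0.9 0.009 [-0.153 -0.071 -1.011  0.125  0.179] 0.0
n in tool [ 1.39173101e-01  3.07760479e-20 -9.90268069e-01] ref j6-ish x0 [-0.89094984  0.00931956 -0.45400609]
[1, 3, 4, -1, -0.01, 0.04, 0.11, 1, 3, 4, 0, 0, 0.04, 0.11, 1, 4, 4, -1, -0.01, 0.05, 0.11, 1, -3, 0, 21, 0, 0, 0, 1, -3, 0, 20, 0, 0, 0.0]
```

>>> arm_command(moves=[1, 3, 4, -1, -0.01, 0.04, 0.11, 1, 3, 4, 0, 0, 0.04, 0.11, 1, 4, 4, -1, -0.01, 0.05, 0.11, 1, -3, 0, 21, 0, 0, 0, 1, -3, 0, 20, 0, 0, 0, 1, 0, 0, 0, 0, 0, 0])

```text
clock: 12.9
tcp_pos: [0.4796, 0.0807, 0.0732]
orientation: [0.209, -0.38, 0.888, -0.152]
wrist_force: [0.0, 0.5, -0.5]
finger_gap: 0.0854
grip_force: 0.0
```

```bash
python3 - <<'E'
from g import *
s=get_state();T,r=pose(.85,.009);print(s["joint_pos"].round(3),s["tcp_pos"].round(4),T,(Rq(s["orientation"]).inv()*r).as_rotvec().round(3),s["wrist_force"].round(1))
print("err in tool mm",Rq(s["orientation"]).inv().apply(T-s["tcp_pos"])*1000)
E
```

```text
[ 0.101 -0.026 -0.954  0.143 -0.16  -0.748] [0.4796 0.0807 0.0732] [0.47983797 0.080854   0.07457228] [ 0.004 -0.006  0.002] [ 0.   0.5 -0.5]
err in tool mm [-0.565985   -0.61305233 -1.10883965]
```

Good pose. Now I'll grip.

>>> arm_command(moves=[-1, 0, 0, -1, 0, 0, 0, -1, 0, 0, 0, 0, 0, 0, -1, 0, 0, 0, 0, 0, 0, -1, 0, 0, 0, 0, 0, 0, -1, 0, 0, 0, 0, 0, 0], newtons=80)

```text
clock: 13.52
tcp_pos: [0.4796, 0.0812, 0.0764]
orientation: [0.21, -0.38, 0.888, -0.153]
wrist_force: [-9.3, 1.2, 12.5]
finger_gap: 0.0537
grip_force: 80.8
```

>>> arm_command(moves=[-1, 0, 0, -2, 0, 0, 0, -1, 0, 0, 0, -0.01, 0, 0.09, -1, 0, 0, 0, -0.02, 0, 0.16, -1, 0, 0, 0, -0.02, 0, 0.16, -1, 0, 0, 0, -0.02, 0, 0.16])

```text
clock: 14.15
tcp_pos: [0.4797, 0.0808, 0.077]
orientation: [0.231, -0.119, 0.964, -0.056]
wrist_force: [12.8, -7.5, -15.6]
finger_gap: 0.0535
grip_force: 96.7
```

```bash
python3 - <<'E'
from g import *
s=get_state();print(s["joint_pos"].round(3),s["tcp_pos"].round(4),s["wrist_force"].round(1),s["ft_torque"],s["grip_force"],s["finger_gap"])
r=Rq(s["orientation"])
print("phi",[round(float(p),3) for p in ((r*REF.inv()).as_rotvec()@n,)], "dpos",(s["tcp_pos"]-c)@n)
im,d,P=cam("side");cv2.imwrite("pics/side2.png",cv2.resize(im[200:320,290:450],None,fx=4,fy=4))
E
```

```text
[ 0.048 -0.037 -0.926  0.206 -0.075 -0.216] [0.4797 0.0808 0.077 ] [ 12.8  -7.5 -15.6] [-0.2000041  -0.12196866  0.61124412] 96.6912031173706 0.05348000425809525
phi [0.273] dpos 0.011054462817236009
```

View pics/side2.png

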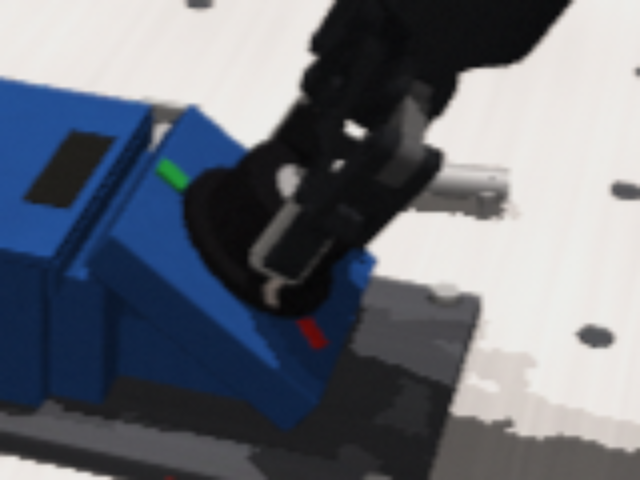

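The pointer has turned clockwise to (272,293), away from the red mark (312,332). The grip holds, so I'll continue.

>>> arm_command(moves=[-1, 0, 0, 1, -0.02, 0, 0.16, -1, 0, 0, 0, -0.02, 0, 0.16, -1, 0, 0, 0, -0.02, 0, 0.16, -1, 0, 0, 0, -0.02, 0, 0.16, -1, 0, 0, 0, -0.03, 0, 0.16, -1, 0, 0, 0, -0.02, 0, 0.16, -1, 0, 0, 0, -0.02, 0, 0.12])

```text
clock: 15.08
tcp_pos: [0.4797, 0.0794, 0.0768]
orientation: [0.221, 0.377, 0.889, 0.138]
wrist_force: [-3.2, -10.6, 2.2]
finger_gap: 0.0532
grip_force: 99.3
```

```bash
cat > st.py <<'E'
from g import *
s=get_state();print(s["joint_pos"].round(3),s["wrist_force"].round(1),s["ft_torque"].round(2),s["grip_force"],s["finger_gap"])
r=Rq(s["orientation"]);T=np.array(s["tcp_pos"])-c
print("phi",((r*REF.inv()).as_rotvec()@n).round(3),"h",T@n,"off-axis",T-n*(T@n))
E
python3 st.py
```

```text
[-0.074 -0.07  -0.989  0.136  0.116  0.758] [ -3.2 -10.6   2.2] [-1.48  0.43 -0.17] 99.34662222862244 0.05319640372602883
phi -0.817 h 0.010904808941569406 off-axis [ 0.00092518 -0.00147382  0.0006586 ]
```

>>> arm_command(moves=[1, 0, 0, 0, 0, 0, 0, 1, 0, 0, -3, 0, 0, 0, 1, 0, 0, 0, 0, 0, 0, 1, 0, 0, 0, 0.02, 0, -0.16, 1, 0, 0, 0, 0.02, 0, -0.16, 1, 0, 0, 0, 0.02, 0, -0.16, 1, 0, 0, 0, 0.03, 0, -0.16, 1, 0, 0, 0, 0.02, 0, -0.16])

```text
clock: 16.08
tcp_pos: [0.4782, 0.0816, 0.0788]
orientation: [0.237, 0.006, 0.972, -0.006]
wrist_force: [0.1, 0.3, 0.4]
finger_gap: 0.0853
grip_force: 0.0
```

>>> arm_command(moves=[1, 0, 0, 0, 0.02, 0, -0.16, 1, 0, 0, 0, 0.02, 0, -0.16, 1, 0, 0, 0, 0.02, 0, -0.16, 1, 0, 0, 0, 0.03, 0, -0.16, 1, 0, 0, 0, 0.02, 0, -0.16, 1, 0, 0, 2, 0, 0, 0, 1, 0, 0, 0, 0, 0, 0])

```text
clock: 16.95
tcp_pos: [0.479, 0.0812, 0.0768]
orientation: [0.216, -0.356, 0.897, -0.148]
wrist_force: [-0.5, 0.1, -0.3]
finger_gap: 0.0853
grip_force: 0.0
```

```bash
python3 st.py; python3 - <<'E'
from g import *
im,d,P=cam("side");cv2.imwrite("pics/side3.png",cv2.resize(im[200:320,290:450],None,fx=4,fy=4))
plan([pose(.85,.009)],1)
E
```

```text
[ 0.104 -0.036 -0.958  0.142 -0.164 -0.694] [-0.5  0.1 -0.3] [ 0.15  0.46 -0.04] 0.0 0.08531527801914174
phi 0.8 h 0.01127644756847445 off-axis [0.00045187 0.00030174 0.00031419]
[1, 0, 0, 2, 0, 0, -0.05]
```

View pics/side3.png

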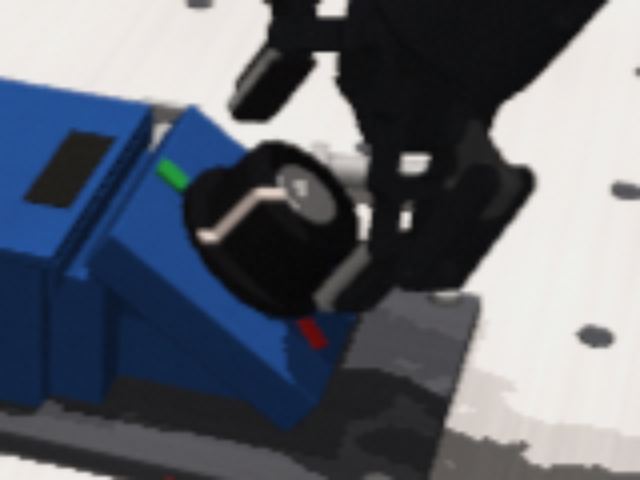

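The pointer tip is now at (208,237), with the green mark at (172,176), so roughly 0.7 rad remains. I'll regrip and turn to the stop.

>>> arm_command(moves=[-1, 0, 0, 0, 0, 0, 0, -1, 0, 0, 0, 0, 0, 0, -1, 0, 0, 0, 0, 0, 0, -1, 0, 0, 0, 0, 0, 0, -1, 0, 0, -1, -0.01, 0, 0.08, -1, 0, 0, 0, -0.02, 0, 0.13, -1, 0, 0, 0, -0.02, 0, 0.13, -1, 0, 0, 0, -0.02, 0, 0.13])

```text
clock: 18.0
tcp_pos: [0.4788, 0.0805, 0.0778]
orientation: [0.232, -0.143, 0.96, -0.063]
wrist_force: [4.3, -1.2, -4.2]
finger_gap: 0.0533
grip_force: 88.9
```

```bash
cat >> st.py <<'E'
print("moment about n",np.array(s["ft_torque"])@n, "tau6",s["tau"][5])
E
python3 st.py
```

```text
[ 0.05  -0.042 -0.933  0.199 -0.078 -0.266] [ 4.3 -1.2 -4.2] [-0.73  0.13  0.03] 88.89254093170166 0.05330296456279217
phi 0.323 h 0.0122143367284401 off-axis [ 0.00084238 -0.00035994  0.00059246]
moment about n 0.4477471656750618 tau6 -0.6042705103754997
```

>>> arm_command(moves=[-1, 0, 0, 0, -0.01, 0, 0.08, -1, 0, 0, 0, -0.01, 0, 0.08, -1, 0, 0, 0, -0.01, 0, 0.06])

```text
clock: 18.38
tcp_pos: [0.4789, 0.0803, 0.0778]
orientation: [0.236, -0.041, 0.971, -0.024]
wrist_force: [2.5, -1.9, -4.2]
finger_gap: 0.0533
grip_force: 89.0
```

```bash
python3 st.py; python3 - <<'E'
from g import *
im,d,P=cam("side");cv2.imwrite("pics/side4.png",cv2.resize(im[200:320,290:450],None,fx=4,fy=4))
E
```

```text
[ 0.024 -0.046 -0.932  0.207 -0.037 -0.071] [ 2.5 -1.9 -4.2] [-0.78  0.16 -0.03] 89.00756120681763 0.053327000854599106
phi 0.103 h 0.012206324302748695 off-axis [ 0.00090407 -0.00056401  0.00063715]
moment about n 0.4193917943741759 tau6 -0.03222507191821933
```

View pics/side4.png

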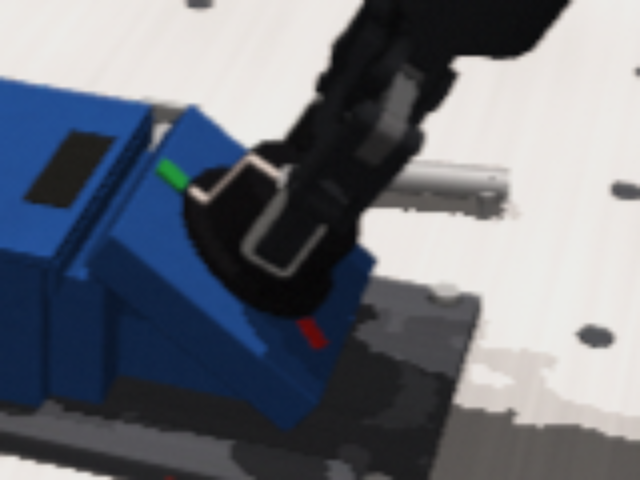

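The pointer (195,190) is nearly at the green mark (172,176), and the moment is still only friction. I'll ease on to the stop.

>>> arm_command(moves=[-1, 0, 0, 0, -0.01, 0, 0.06, -1, 0, 0, 0, -0.01, 0, 0.06])

```text
clock: 18.68
tcp_pos: [0.4789, 0.0802, 0.0778]
orientation: [0.237, 0.014, 0.972, -0.0]
wrist_force: [3.3, -1.8, -3.3]
finger_gap: 0.0535
grip_force: 89.0
```

```bash
python3 st.py
```

```text
[ 0.007 -0.049 -0.934  0.208 -0.01   0.033] [ 3.3 -1.8 -3.3] [-1.07  0.25 -0.26] 88.96567940711975 0.0535124780562075
phi -0.018 h 0.012209649472644225 off-axis [ 0.00086609 -0.00068839  0.00061147]
moment about n 0.4041891980886298 tau6 -0.13249094132333994
```

>>> arm_command(moves=[-1, 0, 0, 0, -0.01, 0, 0.06, -1, 0, 0, 0, -0.01, 0, 0.06])

```text
clock: 18.92
tcp_pos: [0.4789, 0.08, 0.0778]
orientation: [0.236, 0.069, 0.969, 0.023]
wrist_force: [4.9, -1.2, 8.7]
finger_gap: 0.0532
grip_force: 89.8
```

```bash
python3 st.py
```

```text
[-0.011 -0.052 -0.939  0.205  0.017  0.135] [ 4.9 -1.2  8.7] [-2.31 -3.64  0.9 ] 89.76940155029297 0.053179974645326214
phi -0.136 h 0.012198242098042855 off-axis [ 0.00092205 -0.00085499  0.00065188]
moment about n 2.042905330211098 tau6 2.6747913658618927
```

The moment jumped to 2 Nm, so it's at the stop. I'll release, back off and check.

>>> arm_command(moves=[1, 0, 0, 0, 0, 0, 0, 1, 0, 0, 0, 0, 0, 0, 1, 0, 0, 0, 0, 0, 0, 1, 0, 0, -20, 0, 0, 0, 1, 0, 0, -25, 0, 0, 0, 1, 0, 0, -25, 0, 0, 0, 1, 0, 0, -25, 0, 0, 0, 1, 0, 0, 0, 0, 0, 0])

```text
clock: 19.92
tcp_pos: [0.4354, 0.0798, 0.1639]
orientation: [0.238, 0.069, 0.969, 0.025]
wrist_force: [0.3, -0.3, -0.2]
finger_gap: 0.0855
grip_force: 0.0
```

```bash
python3 st.py; python3 - <<'E'
from g import *
im,d,P=cam("wrist");cv2.imwrite("pics/w1.png",im)
im,d,P=cam("side");cv2.imwrite("pics/side5.png",cv2.resize(im[190:370,190:430],None,fx=3.3,fy=3.3))
im=im.astype(int)
m=(im[...,0]>im[...,2]+40)&(abs(P[...,0]-.62)<.05)&(abs(P[...,1]-.08)<.05)&(P[...,2]<.12)&(P[...,2]>.07);q=P[m]
print(np.linalg.lstsq(np.c_[q[:,:2]-[.62,.08],np.ones(len(q))],q[:,2],rcond=None)[0])
E
```

```text
[-0.017 -0.281 -0.859  0.511  0.023  0.131] [ 0.3 -0.3 -0.2] [-0.02  0.39 -0.01] 0.0 0.08551735931116866
phi -0.138 h 0.10766745805205193 off-axis [ 0.0121682  -0.00164881  0.0085322 ]
moment about n 0.0012158258596659099 tau6 -0.005936189991189167
[-0.00173309  0.00023533  0.08626377]
```

View pics/w1.png

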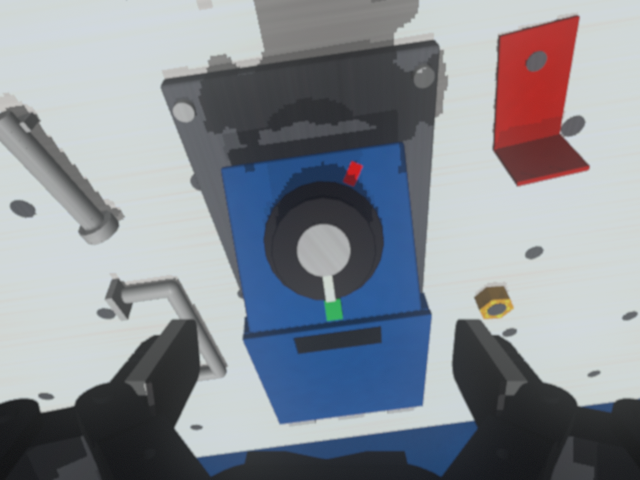

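View pics/side5.png

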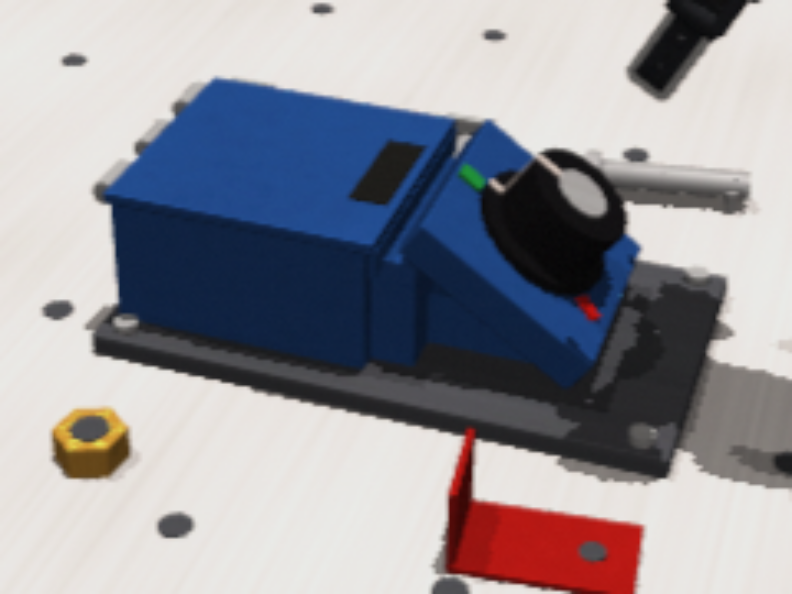

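The wrist view shows the pointer (332,290) lined up with the green mark (334,310). The side view shows the cover flat, the loose parts where they were, and the gripper clear.

```bash
python3 -c "
from workcell import *
print(hand_in())"
```

```text
the job is handed in; nothing more can be done
None
```

I shut the cover first, then turned the lock collar clockwise to its stop with the pointer at the green mark. The loose parts look undisturbed and the gripper is clear; I've handed the job in, but no verdict came back.

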